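# Clamp a bottom bracket cup in the lever jig and hold it

### The arm

A 6-joint arm with a two-finger parallel gripper is mounted at the origin on a cart in front of the work surface, level with it; the furniture and walls round the work are solid. World frame = base frame: x ahead of the robot, y to its left, z up, the work surface at z = 0. Lengths are in mm, angles in rad, forces in N, time in s.
With the tool pointing down it reaches from about 350 to 775 mm from the base axis. Payload 7.3 kg.
Tool frame: the origin (TCP) lies at the very end of the fingers, on their centre line; the grasp point (between the pads) lies 19 mm behind it; z points along the fingers, y is the line along which they close (so a half turn about z gives the same grasp; the last joint's range is limited). The gripper opens to 92 mm and grips with 3 to 60 N. Pads are 19 mm wide; open, the fingers measure 130 mm over their backs; the gripper's body (75 mm by 190 mm) begins 47 mm behind the grasp point.
Start: joints at [1.049, 0.342, 1.524, -0, 1.275, -0.146], TCP at [192.671, 488.388, 226.741] pointing down, gripper open.
Joint ranges: [-2.53, 2.53], [-0.77, 2.02], [0.04, 2.7], [-1, 4.14], [0.28, 2.66], [-3.11, 3.11]. Speed limits (rad/s): [2.57, 2.57, 3.14, 3.14, 3.14, 3.14].

### API

Orientations are given as [roll, pitch, yaw] about the fixed x, y, z axes, in that order (R = Rz(yaw) Ry(pitch) Rx(roll)).
In Python, from plant import * gives the robot as it stands.
- The arm moves only by the tool arm_command, never from a script. Its arguments are lists of equal length, an entry for each row: "gripper": the finger opening in mm, from 0 to 91.8; "dp": the shift along the tool's x, y, z in units of 25 mm (1.0 is 25 mm), a list of three; "twist": the turn about the tool's z in units of 5 degrees (1.0 is 5 degrees). A call has exactly 5 rows; each row shifts and turns the commanded pose from where the row before left it, along the tool's axes as they then stand; what a row does not reach is not made up. A row lasts 1/8 s, in which the tool goes at most 62.5 mm and 10.7 degrees, less where a joint would pass 70% of its speed; a pose out of reach is approached as far as the arm can. A call is refused whole if a number of a shift passes 1 or a number of a turn 1, either way. A call with a gripper value outside its range is refused whole. The fingers move at their own pace and stop on an object; the grip force is fixed at half the most. Time passes only in rows, so rows that do not move let the fingers close, or fill a call up. It gives the time, the measured TCP pose, the force, the opening and the grip force at its end, in the units of the state.
- get_obs(): the state, without advancing time (a new reading comes with each control period).
- capture(name): name is "scene" or "top" or "wrist"; returns the picture (400x640x3 uint8, red, green, blue); there is no depth.
- get_calibration(name): a dict with "mtx" (3x3 intrinsics, pixels), "position" and "attitude" of the camera in the world; the wrist camera has in their place "mount" (4x4, takes a point from camera to tool coordinates, whose origin is the TCP and whose axes are the flange's). Camera axes: x right, y down, z forward; pixel columns grow to the right and rows downward; lengths in mm; the calibration is good to about 2 mm. The wrist camera is an equidistant fisheye: a pixel r from the principal point sees the ray r / f radians off the axis. A picture is of the moment at which its call begins: read the wrist's pose just before it. get_calibration takes no time and is no camera call.
- close_job(): hands the job in; it is judged then, once.
The state is a dict: "time": time; "joint_positions": joint angles; "dq": joint speeds; "tau": joint torques, N m; "tool_pos": TCP position; "tcp_rot": TCP orientation; "contact_force": force on the tool from outside, world axes, zero at the start; "moment": the same for the moment, N m; "grip_width": finger opening in mm; "finger_force": force on a finger pad.
Only numpy, scipy, OpenCV 4.12 (cv2) and the standard library are available. Lean on these libraries where they do the work, as an engineer would, in place of code of your own. Each camera call takes 0.05 s, during which the arm holds its last target. There are 200 camera calls.

### The job

Hold the bottom bracket cup in the clamping jig so the mechanic can work on it: first set the black cup, flange down, on the jig's round pedestal between the two stop pins and the open lever, without dropping it, and let go. Then flip the red safety catch over outward until it lies down, and only after that pull the lever by its black knob so that its pad presses the cup firmly against the pins; finish while still holding the lever there, because it springs back when released. Leave the grease jar, the lockring tool and the spoke key alone.

Things in the scene. Friction and masses are not known exactly. Their poses are not given: they have to be found in the camera images.
- bb_cup: loose black bottom bracket cup, 60 g, 24 mm high: a knurled flange 44 mm in diameter (47 mm over its teeth) and 15 mm high at the bottom, a 34 mm neck on top. Origin at the centre of its underside, z up. It stands on the bench at the start.
- jig: blue clamping jig fixed to the bench, place and yaw vary. Origin on the bench on the vertical axis of the lever's pivot; z up. In its frame the 10 mm thick base plate reaches from x -0.105 to 0.060 and y -0.095 to 0.120; an aluminium pedestal stands at x -0.046, y 0.070. The pivot's bolt head ends 68 mm above the bench.
- seat (a point): centre of the pedestal's round top face, 39 mm in diameter, 40 mm above the bench: the cup's origin belongs here; the flange of a cup centred here clears each stop pin by about 4 mm
- lever (a joint): lever on the vertical pivot: 0 at rest, grows counter-clockwise seen from above as pulled, to 1.0 rad; springs back (2 N at the knob at rest, 6 N at 0.75). Blocked (under 0.12) while the catch stands. At q it points from the pivot along (sin(0.75-q), cos(0.75-q)) in jig x, y. The pad meets the cup at about 0.75, is solid near 0.9; 0.85 presses firmly.
- knob (a point): mid-height of the lever's upright black knob, 88 mm above the bench, 150 mm from the pivot; the knob is a round grip 22 mm in diameter, from 64 to 111 mm above the bench
- pad: black rubber pad 22 mm wide and 16 mm high on a sprung holder on the lever's bar, 70 mm from the pivot, 43 to 59 mm above the bench; yields 1.5 N per mm, up to 10 mm. The bar is 16 mm wide, 45 to 57 mm above the bench, 160 mm long, with an 80 mm tail behind the pivot. This origin is at the pivot's foot, not on the pad.
- catch (a joint): red safety catch, a flap beside the lever's tail, hinged 17 mm above the bench at jig x -0.032, y -0.058: 0 standing up (locked; starts at 0 to 0.1), growing to 1.5 rad as it flips outward, away from the pivot, toward (-0.68, -0.73) in jig x, y, where it lies down (clear). It moves easily and falls by itself past about 0.4.
- catch_tab (a point): middle of the catch's top tab (22 mm wide, 8 mm thick, 24 mm high), about 85 mm above the bench while it stands
- grease_jar: grease jar, 54 mm in diameter, 70 mm high, a bystander; origin at the centre of its underside
- lockring_tool: steel lockring tool, 25 mm in diameter, 48 mm high, a bystander; origin at the centre of its underside
- spoke_key: red spoke key, 34x43x9 mm, lying flat, a bystander; origin at the centre of its underside
- pins (a point): midway between the tops of the two upright steel stop pins (10 mm in diameter, tops 57 mm above the bench, at jig x -0.0715, y 0.052 and 0.088); the pad pushes the cup against them, toward the jig's -x

How it is judged:
By the outcome, as a careful person would: the job done as asked, in the order asked, and still so for the second after the job is handed in, while the arm keeps its last pose, push and grip.
It also fails if it takes over 64 s, if anything falls off the work surface, if the arm or the gripper's body presses on something with over 40 N, if the wrist force passes 120 N, or if a joint passes its speed limit or range.

## Working session

There is one attempt and no reset: what is moved stays moved. The work goes in short steps, Python scripts to look and compute and a tool call to move; the robot and the scene stay as the last step left them, time stands still between calls to the robot, and variables do not carry over. Pictures are saved under pics/ and viewed, at most 10 in all, crops included, and the job is handed in when it is done.

Besides the shell and the picture viewer there is one more tool, called after "Emit:" as a command line: name --pt "numbers of a row" for each row, then --argument value for the rest. arm_command: Moves the arm, as the interface text tells. Its arguments: {"type":"object","properties":{"gripper":{"type":"array"},"dp":{"type":"array"},"twist":{"type":"array"}},"required":["gripper","dp","twist"]}

```bash
ls; mkdir -p pics; python3 - <<'E'
from plant import *
import cv2
print(get_obs())
for n in ["scene","top","wrist"]:
    c=get_calibration(n);print(n,c)
    cv2.imwrite(f"pics/{n}0.png",cv2.cvtColor(capture(n),cv2.COLOR_RGB2BGR))
a=cv2.imread("pics/scene0.png");b=cv2.imread("pics/top0.png")
E
```

```text
pics
{'time': 0.0, 'joint_positions': array([ 1.04898935e+00,  3.42742677e-01,  1.52501540e+00,  3.05183296e-06,
        1.27539792e+00, -1.45993881e-01]), 'dq': array([-0.00230921,  0.00056284,  0.00052461, -0.00171129,  0.00102774,
        0.00038843]), 'tau': array([-1.78121936e-03, -4.31237698e+01, -2.44224626e+01,  7.15595065e-02,
        5.59166784e-02, -1.71222337e-04]), 'tool_pos': array([192.46092094, 488.01359131, 226.03517442]), 'tcp_rot': array([-3.14004637e+00, -2.30315785e-04,  2.76577849e+00]), 'contact_force': array([-0.16675996,  0.296529  , -0.6935425 ]), 'moment': array([-0.01174548, -0.03109227,  0.0110901 ]), 'finger_force': 0.0, 'grip_width': 91.66947848801902}
scene {'mtx': array([[409.34154699,   0.        , 314.25769424],
       [  0.        , 409.34154699, 199.05932175],
       [  0.        ,   0.        ,   1.        ]]), 'position': array([-118.57892454, -580.50953299,  509.94871215]), 'attitude': array([-2.01737216,  0.01676771, -0.88056755])}
top {'mtx': array([[481.81971621,   0.        , 321.63080098],
       [  0.        , 481.81971621, 204.27378114],
       [  0.        ,   0.        ,   1.        ]]), 'position': array([ 340.7206685 ,   15.91287127, 1242.8054346 ]), 'attitude': array([-2.95887762e+00, -1.37981313e-03, -1.55440741e+00])}
wrist {'mtx': array([[309.70691629,   0.        , 320.08454627],
       [  0.        , 309.70691629, 199.59311223],
       [  0.        ,   0.        ,   1.        ]]), 'mount': array([[-7.28444138e-04, -9.68594347e-01, -2.48645252e-01,
         6.48517548e+01],
       [ 9.99999729e-01, -7.32346986e-04, -7.68033560e-05,
        -1.18897158e+00],
       [-1.07703304e-04, -2.48645240e-01,  9.68594617e-01,
        -1.58106975e+02],
       [ 0.00000000e+00,  0.00000000e+00,  0.00000000e+00,
         1.00000000e+00]])}
```

View pics/top0.png

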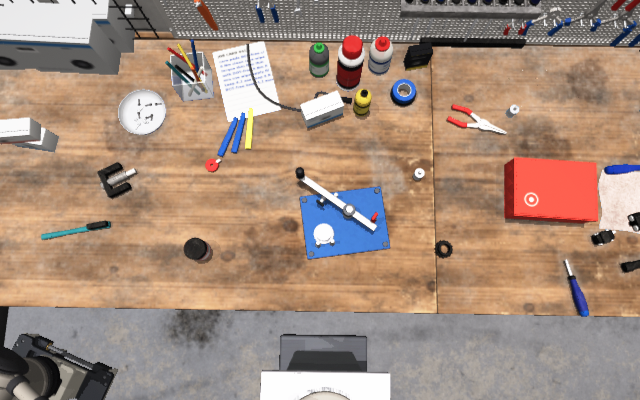

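View pics/scene0.png

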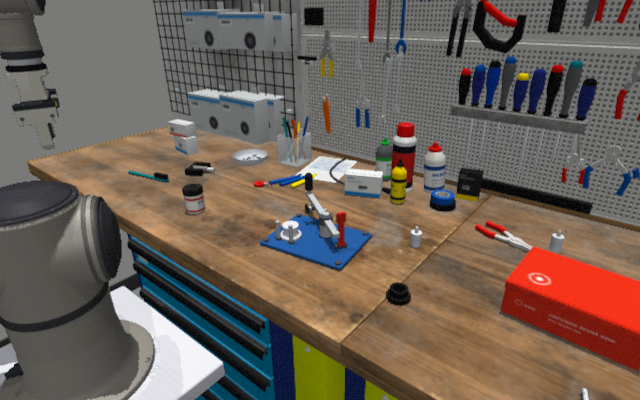

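The top view shows the cup near (444,249), jig pivot (349,210), knob (300,173), pedestal (323,234), catch (374,217) and jar (197,250). The lockring tool is at about (419,174). The scene view agrees.

```bash
cat > h.py <<'E'
from plant import *
import numpy as np, cv2
from scipy.spatial.transform import Rotation as R
def ray(n,u,v,obs=None):
    c=get_calibration(n);K=c["mtx"]
    x=(u-K[0,2])/K[0,0];y=(v-K[1,2])/K[1,1]
    if n=="wrist":
        r=np.hypot(x,y);d=np.array([x/r*np.sin(r),y/r*np.sin(r),np.cos(r)]) if r>0 else np.array([0,0,1.])
        Rt=R.from_euler("xyz",obs["tcp_rot"]).as_matrix();M=c["mount"]
        return obs["tool_pos"]+Rt@M[:3,3],Rt@M[:3,:3]@d
    return c["position"],R.from_euler("xyz",c["attitude"]).as_matrix()@np.array([x,y,1])
def at(n,u,v,z,obs=None):
    p,d=ray(n,u,v,obs);return p+d*(z-p[2])/d[2]
def proj(n,P,obs=None):
    c=get_calibration(n);K=c["mtx"];P=np.asarray(P,float)
    if n=="wrist":
        Rt=R.from_euler("xyz",obs["tcp_rot"]).as_matrix();M=c["mount"]
        q=M[:3,:3].T@(Rt.T@(P-obs["tool_pos"])-M[:3,3]);t=np.arctan2(np.hypot(q[0],q[1]),q[2]);k=t/np.hypot(q[0],q[1])
        return K[:2,2]+K[0,0]*k*q[:2]
    q=R.from_euler("xyz",c["attitude"]).as_matrix().T@(P-c["position"])
    return K[:2,2]+K[0,0]*q[:2]/q[2]
def tri(a,b):
    (p,d),(q,e)=ray(*a),ray(*b);s=np.linalg.lstsq(np.c_[d,-e],q-p,rcond=None)[0]
    return (p+s[0]*d+q+s[1]*e)/2,np.linalg.norm(p+s[0]*d-q-s[1]*e)
def save(img,name): cv2.imwrite("pics/"+name,cv2.cvtColor(img,cv2.COLOR_RGB2BGR))
E
python3 - <<'E'
from h import *
for n,u,v,z in [("cup",444,249,20),("pivot",349,210,68),("knob",300,173,108),("ped",323,234,40),("catch",374,217,95),("jar",197,250,70),("lock",419,174,48)]: print(n,at("top",u,v,z).round())
print("cup scene",at("scene",398,293,12).round())
for cs in [(300,195),(383,187),(389,247),(306,258)]: print(at("top",*cs,10).round())
a=cv2.imread("pics/top0.png")[155:275,285:465];b=cv2.imread("pics/scene0.png")[165:315,250:430]
cv2.imwrite("pics/c0.png",np.vstack([cv2.resize(a,(540,360),interpolation=2),]))
E
```

```text
cup [ 456. -295.   20.]
pivot [545. -50.  68.]
knob [627.  71. 108.]
ped [487.  13.  40.]
catch [ 524. -109.   95.]
jar [439. 319.  70.]
lock [ 644. -229.   48.]
cup scene [ 457. -300.   12.]
[592.  75.  10.]
[ 617. -142.   10.]
[ 460. -156.   10.]
[429.  56.  10.]
```

View pics/c0.png

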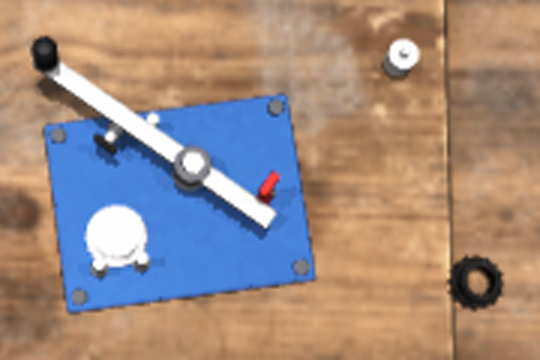

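Emit:
arm_command --gripper '[91,91,91,91,91]' --pt "-1 -1 0" --pt "-1 -1 0" --pt "-1 -1 0" --pt "-1 -1 0" --pt "-1 -1 0" --twist '[-1,-1,-1,-1,-1]'

```text
time: 0.78
tool_pos: [289.8, 341.0, 226.7]
tcp_rot: [-3.142, -0.0, -3.078]
contact_force: [-0.3, -0.8, 0.5]
grip_width: 90.9
finger_force: 0.0
```

Emit:
arm_command --gripper '[91,91,91,91,91]' --pt "-1 -1 0" --pt "-1 -1 0" --pt "-1 -1 0" --pt "0 -1 0" --pt "0 -1 0" --twist '[-0.6,0,0,0,0]'

```text
time: 1.4
tool_pos: [377.0, 223.9, 226.4]
tcp_rot: [-3.141, -0.001, -3.029]
contact_force: [-0.3, -0.3, 0.0]
grip_width: 91.1
finger_force: 0.0
```

Emit:
arm_command --gripper '[91,91,91,91,91]' --pt "0 -1 0" --pt "0 -1 0" --pt "0 -1 0" --pt "0 -1 0" --pt "0 -1 0" --twist '[0,0,0,0,0]'

```text
time: 2.02
tool_pos: [390.8, 99.9, 226.6]
tcp_rot: [3.142, -0.0, -3.029]
contact_force: [-0.4, -0.2, 0.1]
grip_width: 91.3
finger_force: 0.0
```

Emit:
arm_command --gripper '[91,91,91,91,91]' --pt "0 -1 0" --pt "0 -1 0" --pt "0 -1 0" --pt "0 -1 0" --pt "0 0 0" --twist '[0,0,0,0,0]'

```text
time: 2.65
tool_pos: [402.2, 0.3, 226.5]
tcp_rot: [3.141, -0.0, -3.031]
contact_force: [0.7, 0.7, -0.7]
grip_width: 91.2
finger_force: 0.0
```

```bash
python3 - <<'E'
from h import *
o=get_obs();im=capture("wrist");np.save("w1.npy",o,allow_pickle=True);save(im,"w1.png")
print(o["time"],o["tool_pos"],o["tcp_rot"],o["joint_positions"].round(2))
E
```

```text
2.65 [4.02169793e+02 3.16442363e-01 2.26545237e+02] [ 3.14147350e+00 -3.61459449e-04 -3.03126243e+00] [-0.19  0.12  1.83  0.    1.2  -1.87]
```

View pics/w1.png

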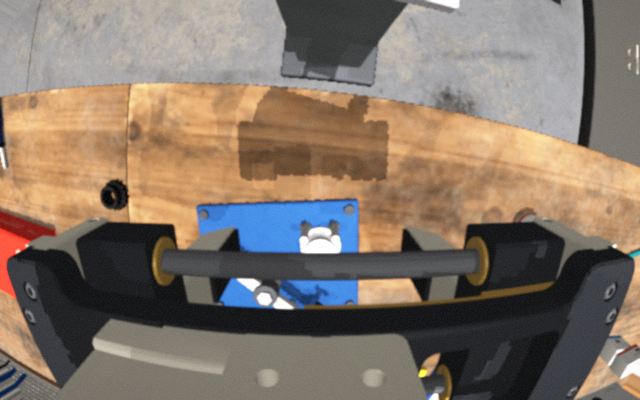

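The wrist view shows the cup at (114,194), pedestal top at (320,242), pins near (307,229) and (333,229), the bolt head at (265,294) and near plate corners at (197,206) and (357,200).

```bash
cat >> h.py <<'E'
def jig(P,yaw,p0): 
    c,s=np.cos(yaw),np.sin(yaw);return np.array([p0[0]+c*P[0]-s*P[1],p0[1]+s*P[0]+c*P[1],P[2]])
E
python3 - <<'E'
from h import *
from scipy.optimize import least_squares
o=np.load("w1.npy",allow_pickle=True).item()
for n,u,v,z in [("cup",114,193,20),("pivot",265,294,68),("ped",320,240,40),("c1",197,206,10),("c2",357,200,10)]: print(n,at("wrist",u,v,z,o).round(1))
# blob fits
t=cv2.imread("pics/top0.png");w=cv2.imread("pics/w1.png")
m=(t.max(2)<60).astype(np.uint8);n,l,s,c=cv2.connectedComponentsWithStats(m[235:265,430:460]);print("cup top blob",s,c+[430,235])
m=(w.max(2)<60).astype(np.uint8);n,l,s,c=cv2.connectedComponentsWithStats(m[170:220,95:135]);print("cup w blob",s,c+[95,170])
obsn=[("top",(349,210),(0,0,68)),("top",(300,195.5),(60,120,10)),("top",(383,187),(60,-95,10)),("top",(389.5,247.5),(-105,-95,10)),("top",(307.5,259),(-105,120,10)),("top",(323.7,233.5),(-46,70,40)),
("wrist",(265,294),(0,0,68)),("wrist",(197,206),(-105,-95,10)),("wrist",(357,200),(-105,120,10)),("wrist",(320,241),(-46,70,40))]
for sel in ("top","wrist",""):
    L=[q for q in obsn if q[0].startswith(sel)]
    f=lambda x:np.concatenate([proj(n,jig(P,x[2],x[:2]),o)-uv for n,uv,P in L])
    r=least_squares(f,[545,-50,.115],loss="soft_l1");print(sel,r.x.round(3),f(r.x).round(1))
x=r.x;print("seat",jig((-46,70,40),x[2],x),"knob",jig((150*np.sin(.75),150*np.cos(.75),88),x[2],x),"tab",jig((-32,-58,85),x[2],x))
E
```

```text
cup [ 452.6 -291.3   20. ]
pivot [541.3 -52.7  68. ]
ped [474.6   6.3  40. ]
c1 [ 459.3 -159.5   10. ]
c2 [428.2  48.   10. ]
cup top blob [[  0   0  30  30 732]
 [  5   6  17  17 168]] [[444.87978142 249.64344262]
 [442.8452381  248.875     ]]
cup w blob [[   0    0   40   50 1453]
 [   7   10   26   29  547]] [[114.43702684 194.41293875]
 [114.66727605 194.73126143]]
top [ 5.45784e+02 -5.19860e+01  1.32000e-01] [ 0.8 -0.5 -0.   0.5 -1.4 -0.2  0.9  1.9 -0.6  0.1  0.1 -1. ]
wrist [ 5.44833e+02 -5.24520e+01  1.77000e-01] [ 0.1  2.4 -3.4 -1.2  0.2 -6.1  0.5  8.7]
 [ 5.46492e+02 -5.28010e+01  1.44000e-01] [ 1.1 -0.8  0.1  0.8 -1.5 -0.9  1.7  1.1  0.3  0.3  0.7 -1.  -0.2  3.5
 -1.6 -2.4  2.6 -1.9  1.4 11.6]
seat [490.90008818   9.85266231  40.        ] knob [631.88441983  70.52033799  88.        ] tab [ 523.16961488 -114.80157005   85.        ]
```

Emit:
arm_command --gripper '[91,91,91,91,91]' --pt "-1 -1 0" --pt "-1 -1 0" --pt "-0.6 -1 0" --pt "0 -1 0" --pt "0 -1 0" --twist '[-0.25,0,0,0,0]'

```text
time: 3.32
tool_pos: [483.1, -113.9, 226.4]
tcp_rot: [3.141, -0.001, -3.006]
contact_force: [0.6, 0.3, 0.0]
grip_width: 91.2
finger_force: 0.0
```

Emit:
arm_command --gripper '[91,91,91,91,91]' --pt "0 -1 0" --pt "0 -1 0" --pt "0 -1 0" --pt "0 -1 1" --pt "0 -1 1" --twist '[0,0,0,0,0]'

```text
time: 3.95
tool_pos: [500.3, -237.8, 176.2]
tcp_rot: [3.141, 0.001, -3.006]
contact_force: [-0.2, 0.7, -1.0]
grip_width: 91.1
finger_force: 0.0
```

Emit:
arm_command --gripper '[91,91,91,91,91]' --pt "0 -1 1" --pt "0 -1 1" --pt "0 0 0" --pt "0 0 0" --pt "0 0 0" --twist '[0,0,0,0,0]'

```text
time: 4.58
tool_pos: [507.0, -287.0, 127.9]
tcp_rot: [-3.141, 0.001, -3.006]
contact_force: [0.1, 0.2, 0.0]
grip_width: 91.2
finger_force: 0.0
```

```bash
python3 - <<'E'
from h import *
o1=np.load("w1.npy",allow_pickle=True).item()
print(at("top",442.8,248.9,12),at("wrist",114.7,194.7,10,o1))
o=get_obs();im=capture("wrist");np.save("w2.npy",o,allow_pickle=True);save(im,"w2.png")
print(o["time"],o["tool_pos"],o["tcp_rot"])
p=proj("wrist",(455,-294,12),o);print(p)
E
```

```text
[ 457.3629713 -293.4926973   12.       ] [ 458.18308658 -297.9030367    10.        ]
4.575 [ 507.04193139 -286.98355729  127.92526028] [-3.14063184e+00  1.39721991e-03 -3.00574322e+00]
[322.41768919 136.40909188]
```

View pics/w2.png

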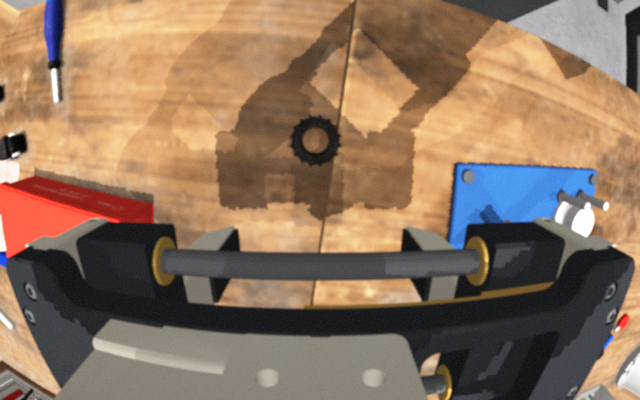

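The cup's ring is centred at (316,140), and there is nothing else near it.

```bash
python3 - <<'E'
from h import *
o=np.load("w2.npy",allow_pickle=True).item()
g=cv2.imread("pics/w2.png").max(2)
m=(g<45).astype(np.uint8)[105:175,280:350]
n,l,s,c=cv2.connectedComponentsWithStats(m);i=1+s[1:,4].argmax();(uv,r)=cv2.minEnclosingCircle(np.argwhere(l==i)[:,::-1].astype(np.float32));uv=np.array(uv)+[280,105];print(s[i],c[i]+[280,105],uv,r)
for p in (c[i]+[280,105],uv,(316,140)):
    P=at("wrist",*p,14,o); d=R.from_euler("xyz",o["tcp_rot"]).as_matrix().T@(P-o["tool_pos"]);print(P,d/25)
E
```

```text
[  12   12   48   48 1082] [314.9038817  140.71534196] [315.  140.5] 24.27457046508789
[ 459.54489296 -300.02366144   14.        ] [ 1.95938437 -0.25511784  4.55452439]
[ 459.34557828 -299.96551177   14.        ] [ 1.96696849 -0.25173355  4.55451054]
[ 458.79256067 -299.15729456   14.        ] [ 1.98450703 -0.2167069   4.55445238]
```

Emit:
arm_command --gripper '[91,91,91,91,91]' --pt "1 -0.25 0" --pt "0.97 0 1" --pt "0 0 1" --pt "0 0 1" --pt "0 0 1" --twist '[0,0,0,0,0]'

```text
time: 5.25
tool_pos: [459.0, -300.5, 27.0]
tcp_rot: [-3.14, 0.001, -3.007]
contact_force: [-0.0, 0.0, 0.9]
grip_width: 91.3
finger_force: 0.0
```

Emit:
arm_command --gripper '[91,91,40,40,40]' --pt "0 0 0.5" --pt "0 0 0.45" --pt "0 0 0" --pt "0 0 0" --pt "0 0 0" --twist '[0,0,0,0,0]'

```text
time: 5.88
tool_pos: [458.8, -300.9, 3.6]
tcp_rot: [-3.141, 0.001, -3.007]
contact_force: [0.3, 0.3, 0.2]
grip_width: 65.4
finger_force: 0.0
```

Emit:
arm_command --gripper '[40,40,40,40,40]' --pt "0 0 0" --pt "0 0 0" --pt "0 0 0" --pt "0 0 0" --pt "0 0 -0.2" --twist '[0,0,0,0,0]'

```text
time: 6.5
tool_pos: [458.2, -300.5, 7.7]
tcp_rot: [3.141, -0.001, -3.007]
contact_force: [0.3, -0.5, -0.7]
grip_width: 43.0
finger_force: 30.0
```

Emit:
arm_command --gripper '[40,40,40,40,40]' --pt "0 0 -0.5" --pt "0 0 -1" --pt "0 0 -1" --pt "0 0 -1" --pt "0 0.5 -1" --twist '[0,0,0,0,0]'

```text
time: 7.12
tool_pos: [456.9, -288.8, 122.1]
tcp_rot: [-3.14, 0.001, -3.008]
contact_force: [0.5, -0.1, -0.1]
grip_width: 42.8
finger_force: 30.0
```

Emit:
arm_command --gripper '[40,40,40,40,40]' --pt "0 1 -1" --pt "0 1 -0.6" --pt "0 1 0" --pt "-0.7 1 0" --pt "-1 1 0" --twist '[0,0,0,0,0]'

```text
time: 7.75
tool_pos: [482.2, -158.0, 161.6]
tcp_rot: [-3.141, 0.001, -3.008]
contact_force: [-0.1, -0.7, 0.3]
grip_width: 42.5
finger_force: 30.0
```

Emit:
arm_command --gripper '[40,40,40,40,40]' --pt "-1 1 0" --pt "-1 1 0" --pt "-1 1 0" --pt "0 1 0" --pt "0 1 0" --twist '[0,0,0,0,0]'

```text
time: 8.38
tool_pos: [539.6, -23.8, 161.1]
tcp_rot: [-3.141, 0.0, -3.007]
contact_force: [0.4, 0.3, -0.7]
grip_width: 43.1
finger_force: 30.0
```

Emit:
arm_command --gripper '[40,40,40,40,40]' --pt "0 1 0" --pt "0 0.4 0" --pt "0 0 0" --pt "0 0 0" --pt "0 0 0" --twist '[0,0,0,0,0]'

```text
time: 9.0
tool_pos: [535.0, 9.1, 160.5]
tcp_rot: [-3.142, 0.0, -3.008]
contact_force: [0.2, 0.1, -0.2]
grip_width: 42.9
finger_force: 30.0
```

```bash
python3 - <<'E'
from h import *
o=get_obs();im=capture("wrist");np.save("w3.npy",o,allow_pickle=True);save(im,"w3.png")
save(cv2.resize(im[90:290,170:470],None,fx=2.6,fy=2.6,interpolation=2),"w3c.png")
print(o["time"],o["tool_pos"],o["tcp_rot"],o["grip_width"])
print(proj("wrist",(491,11,40),o))
E
```

```text
9.0 [535.03213181   9.13193204 160.46873718] [-3.14150258e+00  3.46711766e-05 -3.00785826e+00] 42.90116663380016
[330.75142421 146.4516818 ]
```

View pics/w3c.png

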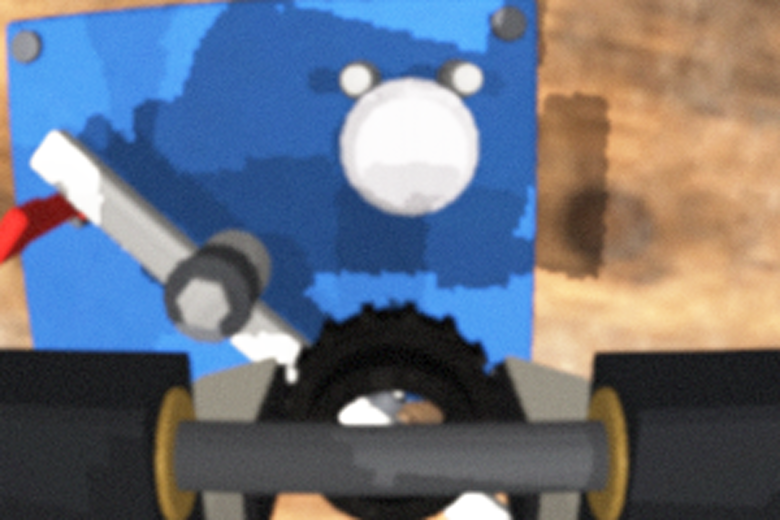

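The pedestal top is centred at (328,146.5), the pin tops at (308,120) and (350,120), and the bolt head at (250,204.6). The cup is held level, with its near teeth at row 206.

```bash
python3 - <<'E'
from h import *
from scipy.optimize import least_squares
o=np.load("w3.npy",allow_pickle=True).item()
for n,u,v,z in [("ped",327.7,146.5,40),("pinR",307.7,120,57),("pinL",349.6,120,57),("bolt",249.6,204.6,68)]: print(n,at("wrist",u,v,z,o).round(1))
L=[((327.7,146.5),(-46,70,40)),((307.7,120),(-71.5,52,57)),((349.6,120),(-71.5,88,57)),((249.6,204.6),(0,0,68))]
f=lambda x:np.concatenate([proj("wrist",jig(P,x[2],x[:2]),o)-uv for uv,P in L])
r=least_squares(f,[545,-52,.13]);x=r.x;print(x,f(x).round(1))
Rt=R.from_euler("xyz",o["tcp_rot"]).as_matrix()
S=jig((-46,70,40),x[2],x);print("seat",S,(Rt.T@(S-o["tool_pos"]))/25)
print("yaw tool",o["tcp_rot"][2]+np.pi)
for z in (-3.6,11.4): # cup edge in tool frame: height above TCP
  for e in (22,23.5): print(z,e,proj("wrist",o["tool_pos"]+Rt@np.array([e,0,-z]),o))
E
```

```text
ped [491.4   8.3  40. ]
pinR [470.1 -11.9  57. ]
pinL [465.3  22.8  57. ]
bolt [546.3 -52.   68. ]
[ 5.47717470e+02 -5.32969061e+01  1.45476634e-01] [ 1.   0.9 -0.3 -0.8  0.8 -1.1 -1.6  1.3]
seat [492.05588849   9.29533248  40.        ] [1.70299571 0.23612308 4.8186692 ]
yaw tool 0.133734393377694
-3.6 22 [323.54396717 203.39364022]
-3.6 23.5 [323.54982334 200.70976169]
11.4 22 [323.8727217  211.30223895]
11.4 23.5 [323.88055519 208.38518622]
```

Emit:
arm_command --gripper '[40,40,40,40,40]' --pt "1 0.23 0" --pt "0.73 0 0" --pt "0 0 1" --pt "0 0 1" --pt "0 0 1" --twist '[0,0,0,0,0]'

```text
time: 9.68
tool_pos: [491.5, 9.4, 84.9]
tcp_rot: [-3.141, 0.001, -3.008]
contact_force: [0.3, 0.2, -0.6]
grip_width: 43.0
finger_force: 30.0
```

Emit:
arm_command --gripper '[40,40,40,40,40]' --pt "0 0 0.8" --pt "0 0 0.6" --pt "0 0 0" --pt "0 0 0" --pt "0 0 0" --twist '[0,0,0,0,0]'

```text
time: 10.3
tool_pos: [491.9, 9.7, 51.2]
tcp_rot: [-3.141, 0.002, -3.007]
contact_force: [0.2, -0.2, -0.6]
grip_width: 42.8
finger_force: 30.0
```

```bash
python3 - <<'E'
from h import *
o=get_obs();im=capture("wrist");np.save("w4.npy",o,allow_pickle=True)
s=capture("scene");print(o["time"],o["tool_pos"],o["contact_force"])
a=cv2.resize(im[130:280,220:430],(700,500),interpolation=2)
save(a,"w4c.png")
E
```

```text
10.3 [491.86226366   9.71279498  51.24750435] [ 0.15214514 -0.15736999 -0.59278144]
```

View pics/w4c.png

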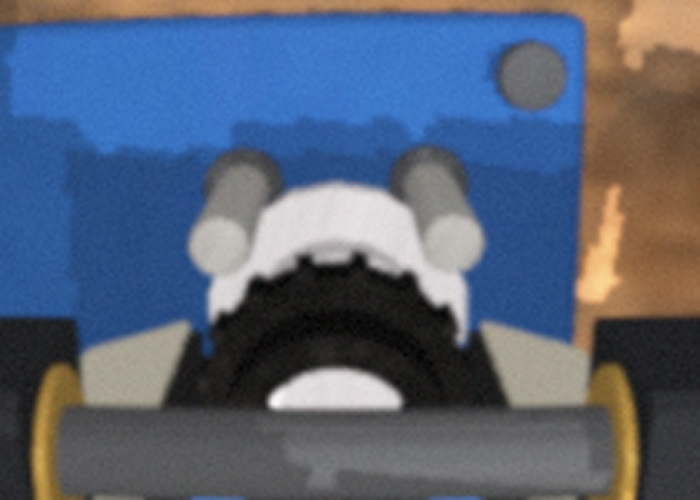

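The cup sits symmetrically between the pin tops, which are at crop (220,245) and (453,243), or full-frame (286,203.5) and (356,203). There is a clear gap.

```bash
python3 - <<'E'
from h import *
o=np.load("w4.npy",allow_pickle=True).item();Rt=R.from_euler("xyz",o["tcp_rot"]).as_matrix()
for u,v in [(286,203.5),(356,203)]: print(Rt.T@(at("wrist",u,v,57,o)-o["tool_pos"]))
for e in (22,23.5):
  for z in (-3.6,11.4):print(e,z,proj("wrist",o["tool_pos"]+Rt@np.array([e,0,-z]),o))
# observed teeth top: crop row 258
print(130+258*.3)
E
```

```text
[ 24.48487885 -19.30588669  -5.78485435]
[24.72585476 16.50008823 -5.798236  ]
22 -3.6 [323.54600304 203.39749414]
22 11.4 [323.87492014 211.30650403]
23.5 -3.6 [323.55186384 200.71360793]
23.5 11.4 [323.88275952 208.38944438]
207.39999999999998
```

Emit:
arm_command --gripper '[40,40,40,40,40]' --pt "0 0 0.12" --pt "0 0 0.08" --pt "0 0 0.04" --pt "0 0 0.02" --pt "0 0 0" --twist '[0,0,0,0,0]'

```text
time: 11.02
tool_pos: [491.3, 9.8, 43.9]
tcp_rot: [3.142, 0.0, -3.007]
contact_force: [0.4, -0.3, -0.8]
grip_width: 42.8
finger_force: 30.0
```

Emit:
arm_command --gripper '[40,40,40,40,40]' --pt "0 0 0.02" --pt "0 0 0.02" --pt "0 0 0" --pt "0 0 0" --pt "0 0 0" --twist '[0,0,0,0,0]'

```text
time: 11.65
tool_pos: [491.4, 9.8, 43.1]
tcp_rot: [3.142, 0.0, -3.007]
contact_force: [-0.9, -0.5, 2.5]
grip_width: 43.2
finger_force: 30.0
```

Emit:
arm_command --gripper '[46,50,55,60,66]' --pt "0 0 0" --pt "0 0 0" --pt "0 0 0" --pt "0 0 0" --pt "0 0 0" --twist '[0,0,0,0,0]'

```text
time: 12.28
tool_pos: [491.3, 9.8, 42.9]
tcp_rot: [3.141, -0.0, -3.007]
contact_force: [-0.4, -0.3, 0.3]
grip_width: 64.4
finger_force: 0.0
```

Emit:
arm_command --gripper '[70,70,70,70,70]' --pt "0 0 0" --pt "0 0 -0.4" --pt "0 0 -0.8" --pt "0 0 -1" --pt "0 0 -1" --twist '[0,0,0,0,0]'

```text
time: 12.9
tool_pos: [491.3, 9.8, 124.4]
tcp_rot: [-3.142, 0.001, -3.007]
contact_force: [-0.2, -0.1, 0.2]
grip_width: 69.9
finger_force: 0.0
```

Emit:
arm_command --gripper '[70,70,0,0,0]' --pt "0 0 -0.8" --pt "-0.53 -1 0" --pt "-1 -1 0" --pt "0 -1 0" --pt "0 -1 0" --twist '[0,0,0,0,0]'

```text
time: 13.52
tool_pos: [542.9, -84.9, 143.6]
tcp_rot: [-3.141, 0.0, -3.007]
contact_force: [-0.1, -1.2, 0.4]
grip_width: 44.5
finger_force: 0.0
```

```bash
python3 - <<'E'
from h import *
o=get_obs();im=capture("wrist");np.save("w5.npy",o,allow_pickle=True);save(im,"w5.png")
t=capture("top");s=capture("scene")
a=cv2.resize(im[60:300,120:600],(800,400),interpolation=2)
b=cv2.resize(s[180:270,250:430],(400,200),interpolation=2);c=cv2.resize(t[150:275,270:430],(256,200),interpolation=2)
save(np.vstack([a,np.hstack([b,c,np.zeros((200,144,3),np.uint8)])]),"w5c.png");print(o["tool_pos"],o["tcp_rot"],o["time"])
E
```

```text
[542.88302266 -84.85532599 143.56261175] [-3.14149507e+00  4.58023650e-04 -3.00660383e+00] 13.525
```

View pics/w5c.png

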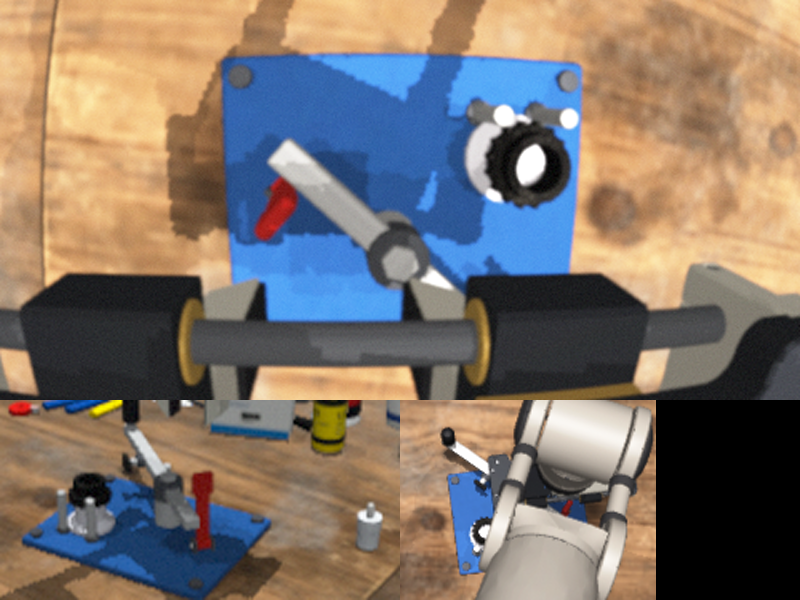

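The cup is seated upright on the pedestal just clear of the pins. The catch tab is at crop (275,210), full frame about (285,186).

```bash
python3 - <<'E'
from h import *
o=np.load("w5.npy",allow_pickle=True).item();x=(546.8,-52.5,.14)
w=cv2.imread("pics/w5.png").astype(int)
m=((w[...,2]>110)&(w[...,1]<70)&(w[...,0]<70))[150:215,255:310];v,u=np.nonzero(m);print(u.min()+255,u.max()+255,v.min()+150,v.max()+150,u.mean()+255,v.mean()+150)
print("tab meas",at("wrist",284,188,92,o),"pred",jig((-32,-58,92),x[2],x[:2]),proj("wrist",jig((-32,-58,92),x[2],x[:2]),o))
print("cup",at("wrist",120+525/1.667,60+160/1.667,62,o),"seat",jig((-46,70,40),x[2],x[:2]))
print("bolt",at("wrist",120+400/1.667,60+262/1.667,68,o))
E
```

```text
273 297 167 203 285.81589958159 185.0439330543933
tab meas [ 526.5658628  -114.29749336   92.        ] pred [ 523.20658877 -114.39790745   92.        ] [284.37759364 183.28972959]
cup [4.90349699e+02 3.17068433e-01 6.20000000e+01] seat [491.48204615  10.39613646  40.        ]
bolt [547.64183957 -54.10337362  68.        ]
```

```bash
python3 - <<'E'
from h import *
o=np.load("w5.npy",allow_pickle=True).item();x=(546.8,-52.5,.14)
for P in [(-71.5,52,57),(-71.5,88,57),(-46,70,40),(-46,70,55),(-46,70,64),(0,0,68)]: print(P,proj("wrist",jig(P,x[2],x[:2]),o))
w=cv2.imread("pics/w5.png");cv2.imwrite("pics/w5d.png",cv2.resize(w[110:200,390:480],(720,720),interpolation=2)[:600])
E
```

```text
(-71.5, 52, 57) [424.66458067 127.15742581]
(-71.5, 88, 57) [463.69336464 129.47677995]
(-46, 70, 40) [436.22827586 156.2202008 ]
(-46, 70, 55) [442.48619117 158.31679691]
(-46, 70, 64) [446.55498391 159.69330614]
(0, 0, 68) [362.09466996 216.41630816]
```

View pics/w5d.png

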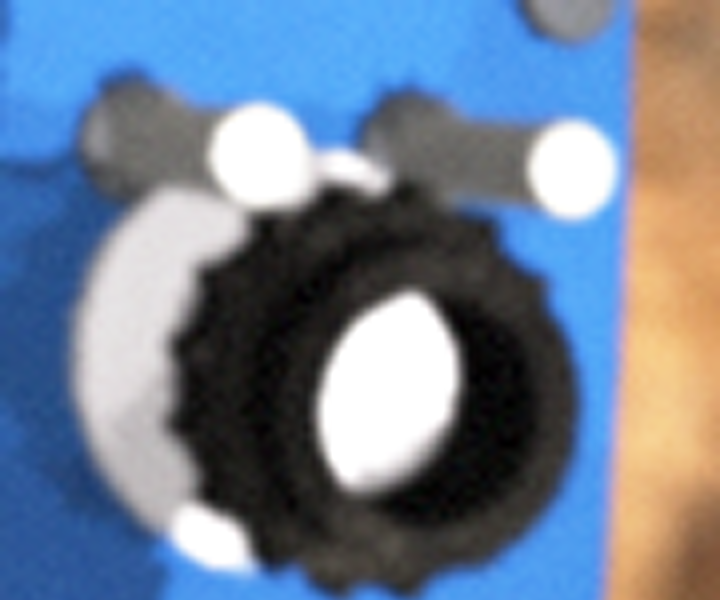

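The cup is centred on the seat. Next is the catch.

Emit:
arm_command --gripper '[0,0,0,0,0]' --pt "0 0 0" --pt "0 0 0" --pt "0 0 0" --pt "0 0 0" --pt "0 0 0" --twist '[1,1,1,1,1]'

```text
time: 14.3
tool_pos: [542.4, -82.9, 143.4]
tcp_rot: [3.141, -0.0, 2.838]
contact_force: [-0.3, 0.1, -0.2]
grip_width: 0.7
finger_force: 0.0
```

Emit:
arm_command --gripper '[0,0,0,0,0]' --pt "0 0 0" --pt "0 0 0" --pt "0 0 0" --pt "0 0 0" --pt "0 0 0.6" --twist '[1,1,1,0.6,0]'

```text
time: 14.92
tool_pos: [543.3, -83.3, 128.7]
tcp_rot: [3.14, 0.003, 2.527]
contact_force: [0.7, -0.2, -0.5]
grip_width: 0.6
finger_force: 0.0
```

Emit:
arm_command --gripper '[0,0,0,0,0]' --pt "0 0 0.8" --pt "0 0 0.8" --pt "0 0 0.4" --pt "0 0 0" --pt "0 0 0" --twist '[0,0,0,0,0]'

```text
time: 15.55
tool_pos: [543.0, -84.1, 78.5]
tcp_rot: [3.141, 0.001, 2.526]
contact_force: [0.4, 0.1, 0.2]
grip_width: 0.6
finger_force: 0.0
```

Emit:
arm_command --gripper '[0,0,0,0,0]' --pt "0 -0.3 0" --pt "0 -0.3 0" --pt "0 -0.3 0" --pt "0 -0.3 0" --pt "0 -0.3 0" --twist '[0,0,0,0,0]'

```text
time: 16.18
tool_pos: [520.6, -115.3, 78.0]
tcp_rot: [3.142, -0.0, 2.526]
contact_force: [-0.2, 0.6, 0.5]
grip_width: 0.4
finger_force: 0.0
```

Emit:
arm_command --gripper '[0,0,0,0,0]' --pt "0 -0.4 0" --pt "0 -0.4 0" --pt "0 -0.4 0" --pt "0 -0.4 0" --pt "0 0 0" --twist '[0,0,0,0,0]'

```text
time: 16.8
tool_pos: [497.5, -148.0, 78.0]
tcp_rot: [3.142, -0.0, 2.525]
contact_force: [-0.0, 0.3, 0.0]
grip_width: 0.7
finger_force: 0.0
```

Emit:
arm_command --gripper '[0,0,0,0,0]' --pt "0 0 -1" --pt "0 0 -1" --pt "0 0 -1" --pt "0 0 0" --pt "0 0 0" --twist '[1,1,1,1,1]'

```text
time: 17.42
tool_pos: [498.2, -147.2, 153.4]
tcp_rot: [3.141, 0.001, 2.087]
contact_force: [-0.3, 0.5, 0.3]
grip_width: 0.2
finger_force: 0.0
```

```bash
python3 - <<'E'
from h import *
o=get_obs();im=capture("wrist");np.save("w6.npy",o,allow_pickle=True);save(im,"w6.png")
t=capture("top");s=capture("scene");print(o["tool_pos"],o["tcp_rot"],o["time"],o["joint_positions"].round(2))
a=cv2.resize(im,(640,400))
b=cv2.resize(s[170:270,250:430],(360,200),interpolation=2);c=cv2.resize(t[150:275,270:430],(256,200),interpolation=2)
save(np.vstack([a,np.hstack([b,c,np.zeros((200,24,3),np.uint8)])]),"w6c.png")
E
```

```text
[ 498.15474963 -147.20029183  153.41908601] [3.14080010e+00 6.42263056e-04 2.08689715e+00] 17.425 [-0.44  0.4   1.65  0.    1.09 -0.95]
```

View pics/w6c.png

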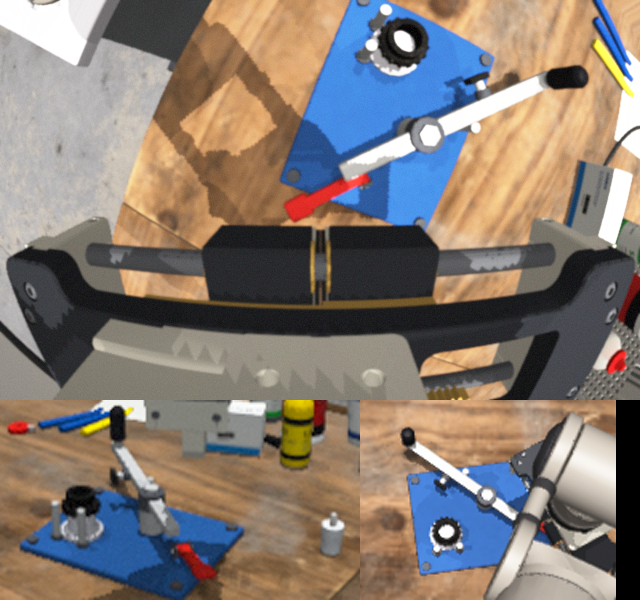

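The catch lies flat outward at (325,195). The cup is still on the seat, and the lever is at rest with the knob top at (568,77). I have used all ten views, so I will go by numbers from here.

```bash
python3 - <<'E'
from h import *
o=np.load("w6.npy",allow_pickle=True).item();w=cv2.imread("pics/w6.png")
m=(w.max(2)<50).astype(np.uint8)[55:100,535:600];n,l,s,c=cv2.connectedComponentsWithStats(m);print(s[1:],c[1:]+[535,55])
print("knob w",at("wrist",574,77,106,o),"bolt",at("wrist",428,135,68,o))
t=cv2.cvtColor(capture("top"),cv2.COLOR_RGB2BGR);m=(t.max(2)<60).astype(np.uint8)[163:183,290:310];n,l,s,c=cv2.connectedComponentsWithStats(m);i=1+s[1:,4].argmax();print(s[i],c[i]+[290,163],at("top",*(c[i]+[290,163]),100))
x=(546.8,-52.5,.14);T=[]
for q in np.r_[0:.91:.1,.87]:
    P=jig((150*np.sin(.75-q),150*np.cos(.75-q),88),x[2],x[:2]);print(round(q,2),P.round(1))
print("tool mv",R.from_euler("xyz",o["tcp_rot"]).as_matrix().T@(jig((150*np.sin(.75),150*np.cos(.75),88),x[2],x[:2])-o["tool_pos"])/25)
E
```

```text
[[ 11  11  41  23 692]] [[565.68641618  77.43786127]]
knob w [626.91767655  62.44894061 106.        ] bolt [547.00941305 -54.97187352  68.        ]
[ 6  4  8 12 65] [299.72307692 172.93846154] [628.770889    72.54509993 100.        ]
0.0 [632.7  70.4  88. ]
0.1 [620.   78.4  88. ]
0.2 [606.6  85.1  88. ]
0.3 [592.6  90.4  88. ]
0.4 [578.1  94.2  88. ]
0.5 [563.3  96.6  88. ]
0.6 [548.3  97.5  88. ]
0.7 [533.3  96.9  88. ]
0.8 [518.5  94.8  88. ]
0.9 [503.9  91.2  88. ]
0.87 [508.2  92.5  88. ]
tool mv [4.91715813 8.97609986 2.62072073]
```

Emit:
arm_command --gripper '[80,80,80,80,80]' --pt "1 1 0" --pt "1 1 0" --pt "1 1 0" --pt "1 1 0" --pt "0.9 1 0" --twist '[0,0,0,0,0]'

```text
time: 18.25
tool_pos: [545.9, 22.2, 152.9]
tcp_rot: [-3.142, -0.0, 2.091]
contact_force: [0.7, -1.1, 0.0]
grip_width: 45.6
finger_force: 0.0
```

Emit:
arm_command --gripper '[80,80,80,80,80]' --pt "0 1 0" --pt "0 1 0" --pt "0 1 0" --pt "0 0.95 0" --pt "0 0 0" --twist '[0,0,0,0,1]'

```text
time: 18.88
tool_pos: [632.4, 70.9, 152.3]
tcp_rot: [3.141, -0.0, 2.003]
contact_force: [0.2, -0.4, 0.5]
grip_width: 79.8
finger_force: 0.0
```

Emit:
arm_command --gripper '[80,80,80,80,80]' --pt "0 0 0" --pt "0 0 0" --pt "0 0 0" --pt "0 0 0" --pt "0 0 0" --twist '[1,1,1,1,1]'

```text
time: 19.5
tool_pos: [631.4, 70.0, 152.6]
tcp_rot: [-3.141, -0.0, 1.565]
contact_force: [-0.5, 1.1, 0.0]
grip_width: 80.1
finger_force: 0.0
```

Emit:
arm_command --gripper '[80,80,80,80,80]' --pt "0 0 0" --pt "0 0 0" --pt "0 0 0" --pt "0 0 0" --pt "0 0 0" --twist '[1,1,0.4,0,0]'

```text
time: 20.12
tool_pos: [631.4, 69.9, 152.9]
tcp_rot: [-3.142, -0.0, 1.358]
contact_force: [-0.1, -0.5, 0.1]
grip_width: 79.7
finger_force: 0.0
```

```bash
python3 - <<'E'
from h import *
o=get_obs();t=cv2.cvtColor(capture("top"),cv2.COLOR_RGB2BGR);print(o["tool_pos"],o["tcp_rot"],o["time"],o["joint_positions"].round(2))
Rt=R.from_euler("xyz",o["tcp_rot"]).as_matrix();print(Rt.round(2))
for K in ((632,70.4,88),(629,72,88)): print((Rt.T@(np.array(K)-o["tool_pos"])/25).round(2))
w=cv2.cvtColor(capture("wrist"),cv2.COLOR_RGB2BGR);np.save("w7.npy",o,allow_pickle=True);cv2.imwrite("pics/w7.png",w)
print(proj("wrist",(632,70.4,108),o),proj("wrist",(547,-53,68),o))
# knob visible? coarse brightness rows
a,b=proj("wrist",(632,70.4,108),o).astype(int);print(w.max(2)[b-40:b+40:5,a-60:a+60:6])
E
```

```text
[631.44680828  69.93368962 152.92133409] [-3.14153383e+00 -1.16135088e-04  1.35778275e+00] 20.125 [-0.01  0.6   1.3   0.    1.24  0.2 ]
[[ 0.21  0.98 -0.  ]
 [ 0.98 -0.21  0.  ]
 [ 0.   -0.   -1.  ]]
[0.02 0.02 2.6 ]
[ 0.06 -0.11  2.6 ]
[318.66679372 217.09542689] [262.24396177 335.90896811]
[[114 105 104 108  93  99 107 107  83  66  66  96 124 125 129 113 101 117
  133 127]
 [114 118 102 113  98  95  85 107  67  55  66  94 124 126 122 122 102 114
  127 132]
 [112 120 107 107 103  87  88 107  70  60 137 101 135 182 121 127 102 112
  129 133]
 [115 109  94  68 104  87  87  94  84  51  21  15 107 182 125 132 108 111
  126 138]
 [112  72 106 117  75  99  94  82  87  16  19  14  14 185 124 134 113 111
  136 137]
 [110 121  66 103  75 109 102  86  94  16  22  16  18 175 131 143 122 117
  131 136]
 [117 105  65  59 109 113 107  94  82  18  17  21  18 148 124 139 127 119
  130 138]
 [118 118  62  64 122  79 110  94  93  21  31  33  16  79 123 137 124 125
  133 132]
 [119 117 125 121 122  84  98  96 106  16  26  33  19  93 118 140 116 125
  133 128]
 [106  90 119  92  94  94  74  76 177  16  29  19  18  69 119 129 109 112
  128 128]
 [ 93  89 102  92  93  87  44 132 178 143  17  19  62  89  99 119  91  99
  114 116]
 [ 95  82  80  96  97  77  61 135 143 143  97 105 158 155  99 104 108 117
   99 106]
 [ 94  73  75  73  83  76  78 143 152 147  83 125 189 175 194 189 147 181
  187 176]
 [ 89  78  88  74  77  71 120 155 166 118  78  97 143 159 175 172 148 161
  177 180]
 [ 99  90  88  87  79  78 137 141 140  79  77  89  85 157 175 167 147 147
  176 190]
 [ 57  37  59  57  56  60  90  95  94  59  60  62  60 101 116 107  94  90
   98 107]]
```

Emit:
arm_command --gripper '[80,80,80,80,80]' --pt "0.1 0.05 0.8" --pt "0 0 1" --pt "0 0 0.9" --pt "0 0 0.5" --pt "0 0 0" --twist '[0,0,0,0,0]'

```text
time: 20.85
tool_pos: [632.8, 72.1, 72.3]
tcp_rot: [-3.14, 0.0, 1.357]
contact_force: [0.4, -0.2, 0.9]
grip_width: 80.0
finger_force: 0.0
```

Emit:
arm_command --gripper '[60,50,40,30,18]' --pt "0 0 0" --pt "0 0 0" --pt "0 0 0" --pt "0 0 0" --pt "0 0 0" --twist '[0,0,0,0,0]'

```text
time: 21.48
tool_pos: [633.3, 72.1, 73.1]
tcp_rot: [3.141, -0.0, 1.356]
contact_force: [-0.1, -0.1, 0.3]
grip_width: 34.8
finger_force: 0.0
```

Emit:
arm_command --gripper '[15,15,15,15,15]' --pt "0 0 0" --pt "0 0 0" --pt "0 0 0" --pt "0 0 0" --pt "0 0 0" --twist '[0,0,0,0,0]'

```text
time: 22.1
tool_pos: [633.1, 72.1, 73.0]
tcp_rot: [-3.141, -0.0, 1.356]
contact_force: [-0.9, 0.3, 0.5]
grip_width: 20.6
finger_force: 30.0
```

Emit:
arm_command --gripper '[15,15,15,15,15]' --pt "0.125 -0.33 0" --pt "0.125 -0.33 0" --pt "0.125 -0.33 0" --pt "0.125 -0.33 0" --pt "0.125 -0.33 0" --twist '[-0.667,-0.667,-0.667,-0.667,-0.667]'

```text
time: 22.72
tool_pos: [594.6, 91.1, 73.0]
tcp_rot: [3.139, 0.001, 1.649]
contact_force: [2.3, -3.3, -1.6]
grip_width: 20.8
finger_force: 30.0
```

```bash
cat > chk.py <<'E'
from h import *
o=get_obs();p=o["tool_pos"][:2]-[547,-53];print(o["time"],o["tool_pos"].round(1),o["tcp_rot"][2],np.hypot(*p),"q",np.arctan2(p[1],p[0])-np.arctan2(125.1,86.1),"F",o["contact_force"].round(1),o["grip_width"])
E
python3 chk.py
```

```text
22.725 [594.6  91.1  73. ] 1.6489850603426275 151.7448720811521 q 0.2839821471778531 F [ 2.3 -3.3 -1.6] 20.78756787105309
```

Following the arc well; continuing.

Emit:
arm_command --gripper '[15,15,15,15,15]' --pt "0.125 -0.33 0" --pt "0.125 -0.33 0" --pt "0.125 -0.33 0" --pt "0.125 -0.33 0" --pt "0.125 -0.33 0" --twist '[-0.667,-0.667,-0.667,-0.667,-0.667]'

```text
time: 23.35
tool_pos: [551.7, 98.5, 73.0]
tcp_rot: [3.139, 0.002, 1.94]
contact_force: [4.3, -2.9, -4.3]
grip_width: 20.8
finger_force: 30.0
```

Emit:
arm_command --gripper '[15,15,15,15,15]' --pt "0.125 -0.33 0" --pt "0.125 -0.33 0" --pt "0.09 -0.25 0" --pt "0.06 -0.17 0" --pt "0 0 0" --twist '[-0.667,-0.667,-0.5,-0.333,0]'

```text
time: 23.98
tool_pos: [523.6, 96.6, 73.0]
tcp_rot: [3.138, 0.002, 2.127]
contact_force: [6.4, 0.6, -6.9]
grip_width: 21.0
finger_force: 30.0
```

```bash
python3 chk.py; python3 - <<'E'
from h import *
t=cv2.cvtColor(capture("top"),cv2.COLOR_RGB2BGR);cv2.imwrite("pics/t9.png",t)
s=cv2.cvtColor(capture("scene"),cv2.COLOR_RGB2BGR);cv2.imwrite("pics/s9.png",s)
m=(t.max(2)<60).astype(np.uint8)[220:250,308:338];n,l,st,c=cv2.connectedComponentsWithStats(m);print(st[1:],c[1:]+[308,220])
print(proj("top",jig((-46,70,52),.14,(547,-53))))
E
```

```text
23.975 [523.6  96.6  73. ] 2.1273792730628442 151.37382217815977 q 0.7578765553137657 F [ 6.4  0.6 -6.9] 21.001067890639963
[[ 11   0   2   1   2]
 [  2   3  23  22 247]] [[319.5        220.        ]
 [320.15789474 233.05668016]]
[324.3835752  231.62930773]
```

Emit:
arm_command --gripper '[15,15,15,15,15]' --pt "0.09 -0.25 0" --pt "0.06 -0.17 0" --pt "0.04 -0.12 0" --pt "0 0 0" --pt "0 0 0" --twist '[-0.5,-0.333,-0.24,0,0]'

```text
time: 24.7
tool_pos: [511.1, 93.9, 73.1]
tcp_rot: [3.135, 0.003, 2.22]
contact_force: [9.2, 5.3, -8.1]
grip_width: 20.9
finger_force: 30.0
```

```bash
python3 chk.py; python3 - <<'E'
from h import *
t=cv2.cvtColor(capture("top"),cv2.COLOR_RGB2BGR);cv2.imwrite("pics/t10.png",t)
m=(t.max(2)<60).astype(np.uint8)[220:250,308:338];n,l,st,c=cv2.connectedComponentsWithStats(m);print(st[1:],c[1:]+[308,220])
E
```

```text
24.7 [511.1  93.9  73.1] 2.220048306656585 151.22198721582484 q 0.8426137040237686 F [ 9.2  5.3 -8.1] 20.868305583056188
[[  5   0   1   1   1]
 [  3   2  22  28 240]] [[313.         220.        ]
 [320.7625     234.79583333]]
```

Emit:
arm_command --gripper '[15,15,15,15,15]' --pt "0.03 -0.08 0" --pt "0.02 -0.06 0" --pt "0 0 0" --pt "0 0 0" --pt "0 0 0" --twist '[-0.15,-0.1,0,0,0]'

```text
time: 25.38
tool_pos: [507.9, 93.0, 73.1]
tcp_rot: [3.134, 0.003, 2.242]
contact_force: [11.2, 6.0, -9.6]
grip_width: 21.1
finger_force: 30.0
```

```bash
python3 chk.py; python3 - <<'E'
from h import *
t=cv2.cvtColor(capture("top"),cv2.COLOR_RGB2BGR);cv2.imwrite("pics/t11.png",t)
m=(t.max(2)<60).astype(np.uint8)[220:250,308:338];n,l,st,c=cv2.connectedComponentsWithStats(m);print(st[1:],c[1:]+[308,220])
# lever bar direction in top image: bright bar points between pivot and bar end
x=(547,-53)
from itertools import product
g=t.min(2).astype(int)
for q in np.arange(.70,1.0,.02):
    v=[]
    for r in range(25,125,5):
        if 55<r<85: continue
        u=proj("top",jig((r*np.sin(.75-q),r*np.cos(.75-q),57),.14,x)).round().astype(int);v.append(g[u[1],u[0]])
    print(round(q,2),np.mean(v).round(),end="; ")
E
```

```text
25.375 [507.9  93.   73.1] 2.2418561537204647 151.18754100765045 q 0.8643249818708184 F [11.2  6.  -9.6] 21.132880615595752
[[  6   0   1   1   1]
 [  4   2  22  28 241]] [[314.         220.        ]
 [321.07053942 234.8340249 ]]
0.7 128.0; 0.72 141.0; 0.74 147.0; 0.76 151.0; 0.78 165.0; 0.8 193.0; 0.82 203.0; 0.84 207.0; 0.86 209.0; 0.88 208.0; 0.9 210.0; 0.92 194.0; 0.94 191.0; 0.96 182.0; 0.98 175.0; 1.0 154.0;
```

```bash
python3 -c "
from plant import *
print(close_job())"
```

```text
the job is handed in; nothing more can be done
None
```

I set the cup flange-down on the pedestal and let go, then flipped the catch down. I then pulled the lever to about 0.86 rad, pressing the cup against the pins, and handed the job in at about 25 s with the knob still gripped; the final press was checked by measurements, not by eye.

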